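# Ready the slicer and load the lemon

### The job

Get the sloping slicer ready for the lemon: draw its lock slide back, slide the carriage all the way up to the loading end and push the lock slide fully home again so that the carriage is held there. Then turn the thickness dial to mark 4 (counting the first, shortest mark as 0), and last lay the lemon gently, not dropped, in the carriage's hopper, letting go of everything and leaving the other things on the worktop where they are.

Things in the scene. Friction and masses are not known exactly. Their poses are not given: they have to be found in the camera images.
- slicer: Fixed mandoline slicer: steel bed 104x250 mm between black rails, sloping 30 deg, low end towards the robot. Origin on the worktop under mid-bed, whose surface is 97 mm above; x points level the way the bed climbs, y left, z up. All its parts stand square to the bed: work with the tool leaning 30 deg. The dial housing spans 145 mm right, the lock guide 134 mm left.
- carriage_handle (a point): Middle of the carriage's steel D-handle, on the hopper's upper wall: round bar 12 mm thick lying across the slope, straight for 60 mm, its centre 40 mm off the bed, 38 mm clear gap between bar and wall. Axes: x up the slope, y left across the bed, z off the bed. Moves with the carriage.
- hopper (a point): Point on the bed at the centre of the carriage's white open-topped hopper; moves with it. Axes: x up the slope, y left, z off the bed. Inside 80 mm along x, 100 mm along y; walls 4 mm, rim 52 mm off the bed; handle bar 88 mm up-slope of the centre. What is laid in it rests on the sloping bed and slides against the lower wall. Its upper wall overhangs a plumb approach: come in along z.
- carriage (a joint): Carriage along the slope, m: 0 parked at the low end (start), 0.105 at the stop at the high, loading end. It stays where it is left; moving it takes 2 to 6 N.
- lock_tab (a point): Grip point of the lock slide's grey upright tab, left of the left rail at mid-bed. Tab 12 mm along x, 30 mm along y, top 12 mm above this point, guide top 25 mm below it. Axes: x up the slope, y left (drawn back), z off the bed. Its steel bolt bars the carriage's left runner: just above it when parked, just below it when the carriage is at its upper stop; in between it cannot go home.
- lock (a joint): Lock slide, m: 0 fully home (locked, as it starts within 3 mm), grows to the left up to 0.022 fully drawn back; the carriage can pass from 0.013 on. It stays where it is left; moving it takes 2 to 4 N.
- dial_grip (a point): Grip point of the thickness dial right of the low half of the bed, on its axis. Grey grip bar 52 mm long, 13 mm thick, top 6 mm above this point; skirt 24 mm below it. Axes: x along the bar to its white pointer, z off the bed. Seven white marks on the black rim, 20 deg apart, longer and longer clockwise: mark 0 (shortest) 60 deg left of up-slope, mark 3 up-slope, mark 6 60 deg right.
- dial (a joint): Thickness dial, rad: 0 at mark 0, grows clockwise seen from above, 0.349 (20 deg) a click, stop at 2.094 (mark 6); starts at mark 0, 1 or 2. A sprung ball draws it into the nearest mark when let go; a click takes about 0.1 N m. Mark 4 is 1.396.
- lemon: Yellow lemon, 71 mm long (along its own x), 53 mm wide (y), 51 mm high (z), about 85 g, lying on the worktop to the left of the slicer. The origin is on its underside as it lies.
- lemon_mid (a point): Centre of the lemon; same axes as the lemon.
- milk_jug: Bystander: cream milk jug, 67x101x87 mm, at the back left. Origin under its centre.
- salt_mill: Bystander: small glass salt mill, 44 mm across, 90 mm tall. Origin under its centre.
- pepper_mill: Bystander: small glass pepper mill, 44 mm across, 90 mm tall. Origin under its centre.
- mug_b: Bystander: spotted mug, 92x127x93 mm, near the front edge. Origin under its centre.
- jar_rice: Bystander: small jar with a yellow lid, 64 mm across, 82 mm tall, at the right. Origin under its centre.
There are look-alikes about, which are no part of the job. Leave any blue or turquoise look-alike of the lemon alone.

How it is judged (in metres and radians):
On the way, in this order (a step that is already met when the one before it is completed fails the run):
1. the lock slide is drawn back (value of joint lock above 0.014 m), for 0.1 s.
2. the carriage is at the upper stop (value of joint carriage above 0.098 m), for 0.1 s.
3. the lock slide is home again with the carriage at the upper stop (value of joint lock below 0.006 m and value of joint carriage above 0.098 m), for 0.2 s.
4. the dial is at mark 4 (value of joint dial between 1.27 and 1.52 rad), for 0.3 s.
5. the lemon lies in the hopper (x of lemon_mid in the frame of hopper between -0.035 and 0.035 m and y of lemon_mid in the frame of hopper between -0.035 and 0.035 m and z of lemon_mid in the frame of hopper between 0.01 and 0.042 m), for 0.2 s.
At the end, for the whole second after the job is handed in: The carriage is at its upper stop (0.098 m or more of 0.105), the lock slide home (6 mm or less), the dial within 7 degrees of mark 4, and the lemon at rest inside the hopper (its centre within 35 mm of the hopper's centre each way and 10 to 42 mm off the bed) (all of step 3 and all of step 4 and all of step 5 and linear speed of lemon below 0.03 m/s); the robot touches nothing.
It fails at once if a bystander is shifted by more than 25 mm (distance of any of milk_jug, salt_mill, pepper_mill, mug_b, jar_rice from where it was at the start of the episode above 0.025 m).
It fails at once if a bystander is tipped over (angle between any of milk_jug, salt_mill, pepper_mill, mug_b, jar_rice's own z axis and vertical above 0.5 rad).
It fails at once if the lemon is dropped or thrown: it moves faster than 0.8 m/s with no finger on it (a fall of more than 3 cm) (linear speed of lemon above 0.8 m/s and contact force between the fingers and lemon below 0.2 N).
It also fails if it takes over 72 s, if anything falls off the work surface, if the arm or the gripper's body presses on something with over 40 N, if the wrist force passes 120 N, or if a joint passes its speed limit or range.

### The arm

A 6-joint arm with a two-finger parallel gripper is mounted at the origin on a cart in front of the work surface, level with it; the furniture and walls round the work are solid. World frame = base frame: x ahead of the robot, y to its left, z up, the work surface at z = 0. Lengths are in mm, angles in rad, forces in N, time in s.
With the tool pointing down it reaches from about 350 to 775 mm from the base axis. Payload 7.3 kg.
Tool frame: the origin (TCP) lies midway between the tips of the shut fingers; the grasp point (between the pads) lies 19 mm behind it; z points along the fingers, y is the line along which they close (so a half turn about z gives the same grasp; the last joint's range is limited). The gripper opens to 92 mm and grips with 3 to 60 N. Pads are 19 mm wide; open, the fingers measure 130 mm over their backs; the gripper's body (75 mm by 190 mm) begins 47 mm behind the grasp point.
Start: joints at [1.116, 0.342, 1.524, -0, 1.275, -0.146], TCP at [159.541, 500.192, 226.741] pointing down, gripper open.
Joint ranges: [-2.53, 2.53], [-0.77, 2.02], [0.04, 2.7], [-1, 4.14], [0.28, 2.66], [-3.11, 3.11]. Speed limits (rad/s): [2.57, 2.57, 3.14, 3.14, 3.14, 3.14].

### API

Orientations are given as [roll, pitch, yaw] about the fixed x, y, z axes, in that order (R = Rz(yaw) Ry(pitch) Rx(roll)).
In Python, from plant import readout, vision, order, models gives the robot as it stands. The module is installed in compiled form; this text tells all that it offers.
- The arm moves only by the tool step_arm, never from a script. Its argument "series" is text: rows parted by semicolons, each of 7 numbers parted by spaces: the gripper's target within -1 to 1 (shut at 1, half-way at 0, fully open at -1), then the shift along the tool's x, y, z each as a share of 80 mm, from -1 to 1, then the turn, a rotation vector about the tool's x, y, z each as a share of 2 pi rad, from -1 to 1. In form: jaw x y z ax ay az; .... A call has 1 to 20 rows; each row is the pose to reach, as a shift and turn from the pose commanded when the call began, along the tool's axes at that moment, turning the shorter way round; what a row does not reach only later rows make up. A row lasts 1/10 s, in which the tool goes at most 50 mm and 8.59 degrees, less where a joint would pass 70% of its speed; a pose out of reach is approached as far as the arm can. A call with a number of a shift or a turn outside -1 to 1 is refused whole. A call with a gripper value outside its range is refused whole. The fingers move at their own pace and stop on an object; the grip force is fixed at half the most. Time passes only in rows, so rows that repeat a pose let the fingers close. It gives the time, the measured TCP pose, the force, the opening and the grip force at its end, in the units of the state.
- readout.get_obs(): the state, without advancing time (a new reading comes with each control period).
- vision.capture(name): name is "side" or "top" or "wrist"; returns a dict with "frame" (480x640x3 uint8, red, green, blue), "depth" (480x640 float32, mm along the optical axis (not along the pixel's ray), 0 where there is no reading), "fovy" (degrees; the focal length in pixels is half the picture's height over the tangent of half this angle, whatever the lens; pixels are square), "cx", "cy" (the principal point, pixels), "rvec" (rotation vector, rad) and "tvec" (3), from world to camera coordinates, as OpenCV has them; the wrist camera has in their place "mount" (4x4, takes a point from camera to tool coordinates, whose origin is the TCP and whose axes are the flange's). Camera axes: x right, y down, z forward; pixel columns grow to the right and rows downward; lengths in mm; the calibration is good to about 2 mm. The wrist camera is an equidistant fisheye: a pixel r from the principal point sees the ray r / f radians off the axis. A picture is of the moment at which its call begins: read the wrist's pose just before it.
- order.close_job(): hands the job in; it is judged then, once.
Trained networks look in a picture, given as the dict that the camera call returned (one of the last four; its "shot" number tells which), for a name from the list of things; names that differ only in an ending like _2 or _b are one class to them, and where a whole thing is asked for, a point or a joint stands for the part that bears it (a point fixed in the world has none). Each returns a list of dicts, best first, with "p" (0 to 1); they miss things now and then, are a little off and sometimes report something else, mostly with a low value. They report only what shows in the picture. A call takes as long as a camera call. They do not tell look-alikes from the thing itself.
- models.look_for(picture, thing): "position" ([column, row] in pixels, amid what is visible of it).
- models.pinpoint(picture, thing): "position" ([column, row] in pixels: a listed point, or the origin of a listed thing).
The state is a dict: "time": time; "joint_positions": joint angles; "dq": joint speeds; "tau": joint torques, N m; "tool_pos": TCP position; "tcp_rot": TCP orientation; "contact_force": force on the tool from outside, world axes, zero at the start; "moment": the same for the moment, N m; "grip_width": finger opening in mm; "finger_force": force on a finger pad.
Only numpy, scipy, OpenCV 4.12 (cv2) and the standard library are available. Lean on these libraries where they do the work, as an engineer would, in place of code of your own. Each camera call takes 0.05 s, during which the arm holds its last target. There are 200 camera calls.

## Working session

There is one attempt and no reset: what is moved stays moved. The work goes in short steps, Python scripts to look and compute and a tool call to move; the robot and the scene stay as the last step left them, time stands still between calls to the robot, and variables do not carry over. Pictures are saved under pics/ and viewed, at most 12 in all, crops included, and the job is handed in when it is done.

Besides the shell and the picture viewer there is one more tool, called after "Request:" as name(argument=value, ...) on one line, values as JSON. step_arm: Moves the arm, as the interface text tells. Shift numbers are shares of 80 mm and turn numbers shares of 2 pi rad, none past 1 either way. Its arguments: {"type":"object","properties":{"series":{"type":"string"}},"required":["series"]}

```bash
mkdir -p pics
cat > h.py <<'E'
import numpy as np, cv2
from scipy.spatial.transform import Rotation as R
from plant import readout, vision, order, models
np.set_printoptions(precision=2,suppress=True)
def f_(p): return 240/np.tan(np.radians(p['fovy'])/2)
def pt(p,uv,d=None):
    u,v=uv
    if d is None:
        a=p['depth'][int(v)-2:int(v)+3,int(u)-2:int(u)+3]; a=a[a>0]; d=np.median(a) if a.size else 0
    f=f_(p); c=np.array([(u-p['cx'])/f*d,(v-p['cy'])/f*d,d])
    M=cv2.Rodrigues(np.array(p['rvec'],float))[0]
    return M.T@(c-np.array(p['tvec'],float).ravel())
def cloud(p):
    f=f_(p); v,u=np.mgrid[:480,:640]; d=p['depth']
    c=np.stack([(u-p['cx'])/f*d,(v-p['cy'])/f*d,d],-1)
    M=cv2.Rodrigues(np.array(p['rvec'],float))[0]
    w=(c-np.array(p['tvec'],float).ravel())@M
    w[d<=0]=np.nan; return w
def save(p,n,box=None,s=1):
    im=p['frame'][...,::-1]
    if box: im=im[box[1]:box[3],box[0]:box[2]]
    cv2.imwrite('pics/'+n,cv2.resize(im,None,fx=s,fy=s,interpolation=cv2.INTER_CUBIC))
E
python3 - <<'E'
from h import *
o=readout.get_obs(); print(o)
for n in ('top','side'):
    p=vision.capture(n); save(p,n+'0.png'); np.savez(n+'0.npz',**p)
    print(n,p['fovy'],p['cx'],p['cy'])
    M=cv2.Rodrigues(np.array(p['rvec'],float))[0]; print('cam',-M.T@np.array(p['tvec']).ravel())
    for t in ['slicer','carriage_handle','hopper','lock_tab','dial_grip','lemon','lemon_mid','milk_jug','salt_mill','pepper_mill','mug_b','jar_rice']:
        for r in models.pinpoint(p,t)[:3]:
            if r['p']>.2: print(t,round(r['p'],2),np.array(r['position']),pt(p,r['position']))
E
```

```text
{'time': 0.0, 'joint_positions': array([ 1.12,  0.34,  1.53, -0.  ,  1.28, -0.15]), 'dq': array([ 0., -0.,  0.,  0.,  0.,  0.]), 'tau': array([  0.  , -43.12, -24.42,   0.07,   0.06,  -0.  ]), 'tool_pos': array([159.36, 499.8 , 226.04]), 'tcp_rot': array([-3.14, -0.  ,  2.83]), 'contact_force': array([0.4 , 1.09, 0.6 ]), 'moment': array([ 0.04, -0.07,  0.01]), 'finger_force': 0.0, 'grip_width': 92.11331041620707}
top 47.16403138982433 323.98729309862233 234.9921476875433
cam [ 296.5  -125.35 1360.78]
slicer 0.77 [410.1 258.5] [ 468.9  -310.54  113.54]
slicer 0.36 [458.7 184.4] [ 655.05 -439.65   71.5 ]
carriage_handle 0.83 [418.7 244. ] [ 495.94 -324.8   152.68]
carriage_handle 0.7 [405.9 267.1] [ 454.16 -306.09   72.82]
hopper 0.82 [405.2 269.6] [ 448.52 -304.59   70.57]
lock_tab 0.72 [375.5 236.3] [ 515.6  -230.07  142.2 ]
lock_tab 0.61 [438.  297.9] [ 379.15 -370.81  112.58]
dial_grip 0.65 [437.6 298.8] [ 377.12 -369.77  112.86]
lemon 0.89 [335.  296.5] [ 387.37 -139.14   49.3 ]
lemon 0.63 [198.  292.4] [398.62 189.12  42.38]
lemon 0.63 [326.5 250.8] [ 497.37 -119.28   48.51]
lemo
[... 698 characters left out ...]
 [ 438.3  -349.88  125.04]
lock_tab 0.66 [322.5 267.5] [ 520.49 -240.89  143.87]
dial_grip 0.59 [258.  335.4] [ 377.02 -376.95  111.5 ]
lemon 0.9 [256.3 212. ] [413.61 181.54  13.22]
lemon 0.55 [260.7 287.9] [ 397.21 -163.96   36.62]
lemon 0.47 [268.5 257.2] [426.69 -36.65  21.3 ]
lemon_mid 0.82 [304.9 277.5] [ 499.82 -147.75   40.88]
lemon_mid 0.75 [250.1 202.7] [398.18 186.91  41.89]
lemon_mid 0.65 [261.2 284.4] [ 398.98 -159.26   42.71]
milk_jug 0.71 [313.  201.8] [573.08 175.66  36.97]
salt_mill 0.87 [316.6 244. ] [553.43   1.41  20.32]
pepper_mill 0.84 [329.  262.7] [573.41 -64.16   9.12]
mug_b 0.8 [267.3 258.2] [424.01 -31.51  14.43]
jar_rice 0.6 [421.9 385.5] [ 667.67 -473.25   34.52]
```

Run:
```python
from h import *
p=dict(np.load('top0.npz')); save(p,'topcrop.png',(160,160,480,360),2.5)
p=dict(np.load('side0.npz')); save(p,'sidecrop.png',(220,170,460,350),3.3)
```

```text
(no output)
```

View pics/topcrop.png

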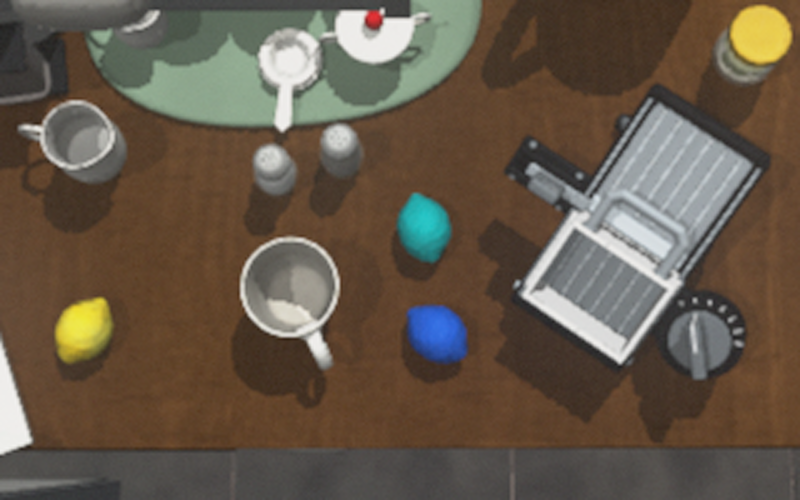

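View pics/sidecrop.png

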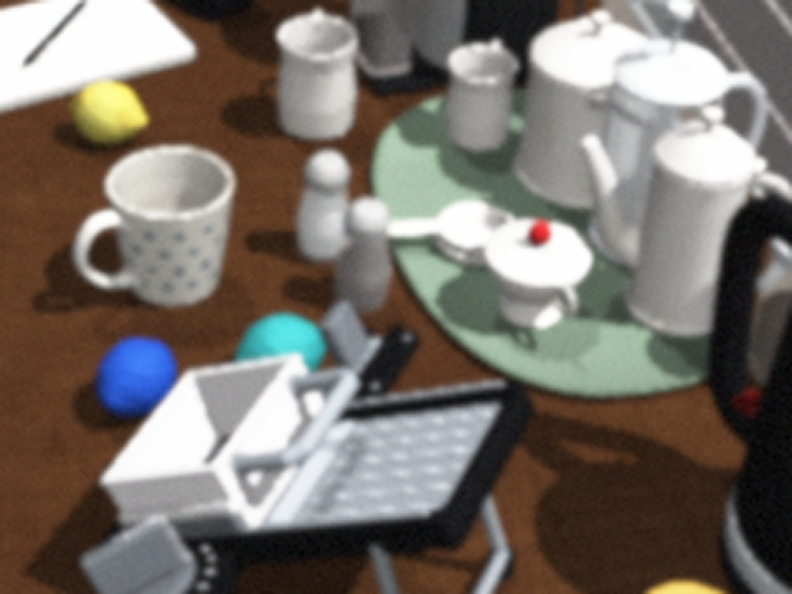

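Top crop: the yellow lemon is at full-picture (193,292). The look-alikes are turquoise at (330,251) and blue at (335,293), so only the yellow one fits. The slicer climbs to the upper right. The lock tab is at about (377,234), the handle bar at (417,248) and the dial at (439,297). The dial pointer is roughly up the image, which looks like mark 1.

```bash
cat > fit.py <<'E'
from h import *
T=dict(np.load('top0.npz')); S=dict(np.load('side0.npz'))
wt,ws=cloud(T),cloud(S)
def sel(w,c,r): 
    q=w.reshape(-1,3); return q[np.linalg.norm(q[:,:2]-c,axis=1)<r]
# plane of bed: upper part of bed
for n,w in(('top',wt),('side',ws)):
    q=sel(w,(560,-370),45); q=q[~np.isnan(q).any(1)]
    for k in range(6):
        c=np.median(q,0) if k==0 else q.mean(0); nrm=np.linalg.svd(q-c)[2][2]; nrm*=np.sign(nrm[2])
        d=(q-c)@nrm; q=q[abs(d)<max(2,2*np.std(d))]
    print(n,len(q),c,'n',nrm,'tilt',np.degrees(np.arccos(nrm[2])),'yaw',np.degrees(np.arctan2(-nrm[1],-nrm[0])))
E
python3 fit.py
cat > fit2.py <<'E'
from fit import *
import sys
yaw=np.radians(float(sys.argv[1])); c0=np.array([float(sys.argv[2]),float(sys.argv[3]),97.])
B=R.from_euler('ZYX',[yaw,-np.pi/6,0]).as_matrix()  # cols x upslope,y left,z off bed
for n,w,p in(('top',wt,T),('side',ws,S)):
    q=w.reshape(-1,3); b=(q-c0)@B; col=p['frame'].reshape(-1,3).astype(float)
    ok=~np.isnan(b).any(1)
    inb=ok&(abs(b[:,0])<140)&(abs(b[:,1])<170)&(b[:,2]>-40)&(b[:,2]<80)
    bed=inb&(b[:,0]>60)&(abs(b[:,1])<40); print(n,'bed z',np.median(b[bed,2]))
    def st(name,m):
        s=b[m]; 
        if len(s)<4: print(name,'few');return
        print(' ',name,len(s),'med',np.median(s,0),'lo',np.percentile(s,3,axis=0),'hi',np.percentile(s,97,axis=0)); return s
    s=st('handle',inb&(b[:,2]>40)&(b[:,2]<50)&(b[:,0]>15)&(abs(b[:,1])<28)&(b[:,0]<70))
    if s is not None: print('   slope dx/dy deg',np.degrees(np.arctan(np.polyfit(s[:,1],s[:,0],1)[0])))
    st('tab',inb&(b[:,1]>62)&(b[:,2]>15))
    st('rim',inb&(b[:,2]>48)&(b[:,0]<10))
    s=st('dial',inb&(b[:,1]<-65)&(b[:,2]>18)&(b[:,0]<40))
    if s is not None:
        for z in range(-20,60,4):
            t=b[inb&(b[:,1]<-70)&(b[:,2]>=z)&(b[:,2]<z+4)&(b[:,0]<60)]
            if len(t)>5: print('    z',z,len(t),np.median(t,0),t.min(0),t.max(0))
E
python3 fit2.py -35 470 -312
```

```text
top 996 [ 553.74 -365.89  142.56] n [-0.42  0.29  0.86] tilt 30.639074239592112 yaw -34.66794297792177
side 2043 [ 561.16 -371.55   72.52] n [ 0.77 -0.64  0.01] tilt 89.28242237157359 yaw 140.0681715726276
top 996 [ 553.74 -365.89  142.56] n [-0.42  0.29  0.86] tilt 30.639074239592112 yaw -34.66794297792177
side 2043 [ 561.16 -371.55   72.52] n [ 0.77 -0.64  0.01] tilt 89.28242237157359 yaw 140.0681715726276
top bed z -10.258213531963996
handle few
  tab 117 med [19.52 91.55 41.47] lo [ 6.85 65.24 15.78] hi [ 22.75 106.21  48.98]
rim few
  dial 147 med [ -30.01 -100.89   34.12] lo [ -49.96 -118.23   22.32] hi [-11.43 -84.02  38.32]
    z -20 18 [  3.27 -88.41 -17.45] [  -5.5  -130.4   -19.66] [  7.5  -71.07 -16.25]
    z -16 12 [  4.83 -92.78 -14.83] [  -7.03 -132.87  -15.82] [  7.48 -72.04 -12.33]
    z -12 32 [  -0.45 -100.27   -9.58] [ -48.49 -141.08  -11.94] [  8.04 -71.02  -8.09]
    z -8 118 [ -17.29 -109.59   -5.27] [ -73.6  -142.72   -7.99] [  8.2  -70.45  -4.01]
    z -4 233 [-20.5  -98.22  -2.15] [ -72.57 -141.64   -3.99] [  7.92 -70.1   -0.01]
    z 0 149 [ -27.69 -105.97 
[... 1573 characters left out ...]
.  ]
    z 4 181 [ -19.67 -114.29    5.23] [ -51.93 -131.25    4.02] [ -1.36 -79.97   7.82]
    z 8 55 [ -26.76 -106.01   10.2 ] [ -47.44 -123.36    8.  ] [ -7.63 -85.66  11.97]
    z 12 60 [ -25.12 -107.58   14.02] [ -47.78 -123.51   12.  ] [ -7.43 -87.51  15.89]
    z 16 53 [ -25.16 -107.15   18.06] [ -49.14 -123.17   16.13] [ -7.3  -87.11  19.86]
    z 20 61 [ -27.57 -108.13   22.38] [ -45.98 -123.48   20.04] [ -6.9  -85.83  23.99]
    z 24 51 [ -22.79 -105.4    26.2 ] [ -47.4  -123.32   24.02] [ -6.8  -86.22  27.77]
    z 28 59 [ -25.92 -107.55   30.13] [ -47.68 -124.18   28.04] [ -8.26 -84.37  31.98]
    z 32 114 [ -29.03 -105.31   34.45] [ -49.52 -123.4    32.01] [ -7.12 -84.89  35.91]
```

```bash
python3 fit2.py -34.7 486.5 -323.5 | sed -n 3,60p | grep -v '^    z'
cat > fit3.py <<'E'
from fit import *
yaw=np.radians(-34.7); c0=np.array([486.5,-323.5,97.])
B=R.from_euler('ZYX',[yaw,-np.pi/6,0]).as_matrix()
for n,w,p in(('top',wt,T),('side',ws,S)):
    b=(w.reshape(-1,3)-c0)@B; g=p['frame'].reshape(-1,3).astype(float).mean(1)
    # bed-plane extents (upper half)
    m=(b[:,0]>70)&(b[:,0]<110)&(abs(b[:,2])<5)&(abs(b[:,1])<90)
    s=b[m]; print(n,'bed y',s[:,1].min(),s[:,1].max(), 'bright', b[m&(g>110)][:,1].min(),b[m&(g>110)][:,1].max())
    m=(abs(b[:,1])<50)&(b[:,0]>90)&(b[:,0]<160)&(abs(b[:,2])<15); print('  upper end x',np.percentile(b[m][:,0],[90,97,100]))
    # tab top plane, dial bar
    m=(b[:,1]>62)&(b[:,1]<140)&(abs(b[:,0])<30)&(b[:,2]>30)&(b[:,2]<60); s=b[m]; print('  tab top',len(s),s.mean(0),s.min(0),s.max(0))
    m=(b[:,1]<-65)&(b[:,1]>-160)&(b[:,0]<30)&(b[:,0]>-90)&(b[:,2]>33)&(b[:,2]<70); s=b[m]
    if len(s)>5:
        c=s.mean(0); d=np.linalg.svd((s-c)[:,:2])[2][0]; print('  dial top',len(s),c,s.min(0),s.max(0),'angle left of upslope',np.degrees(np.arctan2(d[1],d[0])))
        t=(s-c)[:,:2]@d; print('   len',t.min(),t.max())
    m=(b[:,1]<-60)&(b[:,1]>-160)&(b[:,0]<60)&(b[:,0]>-110)&(abs(b[:,2]-6)<14)&(g>130)
    s=b[m]; print('  marks?',len(s)); print(s[:40])
E
python3 fit3.py | sed -n 3,200p
```

```text
top bed z -0.2228889201015196
  handle 127 med [36.06 -0.   44.64] lo [ 29.93 -26.71  40.74] hi [40.91 25.95 48.52]
   slope dx/dy deg -0.3345045169090595
  tab 334 med [ 3.07 92.67 20.22] lo [-89.31  62.57  15.28] hi [ 13.52 130.47  57.18]
  rim 482 med [-35.38  14.79  51.5 ] lo [-97.51 -53.09  48.16] hi [  3.84 101.22  56.72]
  dial 210 med [-47.52 -99.7   42.46] lo [ -68.95 -120.43   18.29] hi [-29.21 -81.89  48.24]
side bed z -0.23650988342921128
  handle 110 med [40.58  0.34 44.11] lo [ 33.96 -26.19  40.35] hi [44.06 25.13 46.56]
   slope dx/dy deg -0.28808708077384615
  tab 305 med [ 6.7  87.86 32.29] lo [-3.55 74.82 15.8 ] hi [ 16.66 126.33  54.57]
  rim 453 med [-31.57   8.95  50.97] lo [-94.58 -54.69  48.27] hi [ 7.31 97.68 54.36]
  dial 457 med [ -44.32 -106.09   34.18] lo [ -64.51 -122.34   19.48] hi [-26.7  -87.6   45.86]
top bed y -61.30303714129206 65.69358198963062 bright -59.17749476683726 58.25549084827356
  upper end x [124.32 125.78 126.91]
  tab top 101 [ 1.08 92.7  49.73] [-9.03 77.91 31.58] [  6.86 107.09  59.77]
  dial top 141 [ -48.56 -101.09   43.85] [ -74.16
[... 1483 characters left out ...]
 -22.87 -104.33   16.09]
 [ -22.17 -102.9    14.77]
 [ -19.58 -103.14   14.8 ]
 [ -23.83 -106.76   15.94]
 [ -21.68 -106.6    15.66]
 [ -19.97 -106.07   15.06]
 [ -20.26 -103.78   13.03]
 [ -25.58 -108.49   15.23]
 [ -24.35 -107.53   14.28]
 [ -21.3  -108.17   14.65]
 [ -20.72 -106.65   13.24]
 [ -27.62 -109.98   14.31]
 [ -24.63 -110.54   14.62]
 [ -22.32 -110.54   14.46]
 [ -21.4  -109.31   13.3 ]
 [ -28.21 -114.71   16.23]
 [ -25.13 -115.35   16.6 ]
 [ -21.46 -116.5    17.41]
 [ -24.29 -112.07   13.58]
 [ -21.77 -112.23   13.57]
 [ -22.38 -109.69   11.31]
 [ -25.44 -116.31   15.11]
 [ -25.58 -114.19   13.19]
 [ -20.22 -116.79   15.22]
 [ -27.57 -119.68   15.92]
 [ -26.54 -118.57   14.84]]
```

```bash
cat >> h.py <<'E'
YAW=np.radians(-34.5); C0=np.array([486.5,-323.5,97.])
B=R.from_euler('ZYX',[YAW,-np.pi/6,0]).as_matrix()
def bedpose(g,ang=0):   # grasp point in bed coords; ang: deg, tool y from up-slope, ccw from above
    Q=B@np.column_stack([[0,1,0],[1,0,0],[0,0,-1]])@R.from_euler('z',-ang,degrees=True).as_matrix()
    return C0+B@np.array(g,float)+19*Q[:,2],Q
def down(p,yaw):  # TCP pose pointing down, tool y at yaw deg
    y=np.radians(yaw); ty=np.array([np.cos(y),np.sin(y),0]); tz=np.array([0,0,-1.])
    return np.array(p,float),np.column_stack([np.cross(ty,tz),ty,tz])
def now():
    o=readout.get_obs(); return o['tool_pos'],R.from_euler('xyz',o['tcp_rot']).as_matrix()
def plan(ws,dec=3,cur=None):
    p,Q=cur or now()
    for wp,wQ in ws:
        while True:
            d=Q.T@(wp-p)/80; rv=R.from_matrix(Q.T@wQ).as_rotvec()/(2*np.pi)
            k=max(1,np.ceil(abs(d).max()/.995),)
            d=np.round(d/k,dec); r=np.round(rv/k,dec)
            rows=max(np.ceil(np.linalg.norm(d*80)/50),np.ceil(np.linalg.norm(r)*360/8.59))+1
            print(f'{d[0]:g} {d[1]:g} {d[2]:g} {r[0]:g} {r[1]:g} {r[2]:g}  rows {rows:.0f}')
            p=p+Q@d*80; Q=Q@R.from_rotvec(r*2*np.pi).as_matrix()
            if k==1: break
        print('  -> at',p)
    return p,Q
E
python3 - <<'E'
from h import *
pre=bedpose((2.5,92,130))
print(pre[0])
plan([down((300,330,300),60),down((420,100,300),15),down((440,-110,290),-20),pre])
E
```

```text
[ 494.65 -217.47  194.38]
-0.773 -0.498 -0.305 0 -0 0.011  rows 3
-0.806 -0.443 -0.306 0 -0 0.012  rows 3
-0.836 -0.381 -0.305 0 -0 0.011  rows 3
  -> at [299.96 330.   299.99]
-0.912 -0.581 -0 0 -0 0.042  rows 3
-0.688 -0.215 -0 0 -0 0.028  rows 3
-0.715 -0.092 -0 0 -0 0.028  rows 3
-0.719 0.035 -0 0 -0 0.027  rows 3
  -> at [420.02 100.02 299.98]
-0.867 -0.147 0.042 -0 -0 0.032  rows 3
-0.878 0.029 0.041 -0 -0 0.033  rows 3
-0.854 0.209 0.042 -0 -0 0.032  rows 3
  -> at [ 439.99 -110.    289.97]
-0.516 0.549 0.597 -0.041 -0.005 0.02  rows 3
-0.432 0.436 0.741 -0.042 -0.006 0.02  rows 3
  -> at [ 494.64 -217.47  194.35]
```

Request:
step_arm(series="0.3 -0.773 -0.498 -0.305 0 0 0.011; 0.3 -0.773 -0.498 -0.305 0 0 0.011; 0.3 -0.773 -0.498 -0.305 0 0 0.011")

```text
time: 1.6
tool_pos: [208.2, 442.2, 252.5]
tcp_rot: [3.139, 0.001, 2.761]
contact_force: [-1.2, 0.4, 0.2]
grip_width: 72.4
finger_force: 0.0
```

Request:
step_arm(series="0.3 -0.806 -0.443 -0.306 0 0 0.012; 0.3 -0.806 -0.443 -0.306 0 0 0.012; 0.3 -0.806 -0.443 -0.306 0 0 0.012")

```text
time: 1.9
tool_pos: [254.7, 385.9, 276.6]
tcp_rot: [3.14, 0.001, 2.686]
contact_force: [0.5, -0.3, -0.3]
grip_width: 48.9
finger_force: 0.0
```

Request:
step_arm(series="0.3 -0.836 -0.381 -0.305 0 0 0.011; 0.3 -0.836 -0.381 -0.305 0 0 0.011; 0.3 -0.836 -0.381 -0.305 0 0 0.011")

```text
time: 2.2
tool_pos: [301.3, 329.7, 300.6]
tcp_rot: [3.14, 0.001, 2.617]
contact_force: [-0.7, 0.9, 0.5]
grip_width: 32.7
finger_force: 0.0
```

Request:
step_arm(series="0.3 -0.912 -0.581 0 0 0 0.042; 0.3 -0.912 -0.581 0 0 0 0.042; 0.3 -0.912 -0.581 0 0 0 0.042; 0.3 -0.912 -0.581 0 0 0 0.042")

```text
time: 2.6
tool_pos: [339.6, 254.1, 299.4]
tcp_rot: [-3.141, -0.001, 2.355]
contact_force: [0.5, 0.7, -0.1]
grip_width: 32.0
finger_force: 0.0
```

Request:
step_arm(series="0.3 -0.688 -0.215 0 0 0 0.028; 0.3 -0.688 -0.215 0 0 0 0.028; 0.3 -0.688 -0.215 0 0 0 0.028")

```text
time: 2.9
tool_pos: [366.6, 202.8, 299.7]
tcp_rot: [-3.141, -0.001, 2.18]
contact_force: [-0.5, 0.3, 0.1]
grip_width: 32.3
finger_force: 0.0
```

Request:
step_arm(series="0.3 -0.715 -0.092 0 0 0 0.028; 0.3 -0.715 -0.092 0 0 0 0.028; 0.3 -0.715 -0.092 0 0 0 0.028")

```text
time: 3.2
tool_pos: [393.3, 151.7, 299.8]
tcp_rot: [-3.141, -0.001, 2.004]
contact_force: [-0.0, 0.4, -0.0]
grip_width: 32.5
finger_force: 0.0
```

Request:
step_arm(series="0.3 -0.719 0.035 0 0 0 0.027; 0.3 -0.719 0.035 0 0 0 0.027; 0.3 -0.719 0.035 0 0 0 0.027")

```text
time: 3.5
tool_pos: [420.0, 100.8, 299.8]
tcp_rot: [-3.141, -0.001, 1.835]
contact_force: [-0.0, 0.1, 0.0]
grip_width: 32.1
finger_force: 0.0
```

Request:
step_arm(series="0.3 -0.867 -0.147 0.042 0 0 0.032; 0.3 -0.867 -0.147 0.042 0 0 0.032; 0.3 -0.867 -0.147 0.042 0 0 0.032")

```text
time: 3.8
tool_pos: [426.4, 30.2, 296.5]
tcp_rot: [-3.141, -0.001, 1.633]
contact_force: [0.1, 0.1, -0.2]
grip_width: 32.2
finger_force: 0.0
```

Request:
step_arm(series="0.3 -0.878 0.029 0.041 0 0 0.033; 0.3 -0.878 0.029 0.041 0 0 0.033; 0.3 -0.878 0.029 0.041 0 0 0.033")

```text
time: 4.1
tool_pos: [433.5, -39.5, 293.2]
tcp_rot: [-3.141, -0.001, 1.426]
contact_force: [0.1, 0.4, -0.0]
grip_width: 32.1
finger_force: 0.0
```

Request:
step_arm(series="0.3 -0.854 0.209 0.042 0 0 0.032; 0.3 -0.854 0.209 0.042 0 0 0.032; 0.3 -0.854 0.209 0.042 0 0 0.032; 0.3 -0.854 0.209 0.042 0 0 0.032")

```text
time: 4.5
tool_pos: [440.1, -107.9, 290.0]
tcp_rot: [-3.141, -0.001, 1.228]
contact_force: [0.3, 0.0, 0.7]
grip_width: 32.1
finger_force: 0.0
```

Request:
step_arm(series="0.3 -0.516 0.549 0.597 -0.041 -0.005 0.02; 0.3 -0.516 0.549 0.597 -0.041 -0.005 0.02; 0.3 -0.516 0.549 0.597 -0.041 -0.005 0.02; 0.3 -0.516 0.549 0.597 -0.041 -0.005 0.02")

```text
time: 4.9
tool_pos: [467.0, -161.6, 243.0]
tcp_rot: [2.886, 0.014, 1.1]
contact_force: [-0.3, 0.9, 0.9]
grip_width: 32.5
finger_force: 0.0
```

Request:
step_arm(series="0.3 -0.432 0.436 0.741 -0.042 -0.006 0.02; 0.3 -0.432 0.436 0.741 -0.042 -0.006 0.02; 0.3 -0.432 0.436 0.741 -0.042 -0.006 0.02; 0.3 -0.432 0.436 0.741 -0.042 -0.006 0.02; 0.3 -0.432 0.436 0.741 -0.042 -0.006 0.02")

```text
time: 5.4
tool_pos: [496.0, -217.1, 196.0]
tcp_rot: [2.617, 0.002, 0.968]
contact_force: [0.7, 0.2, 0.3]
grip_width: 31.9
finger_force: 0.0
```

```bash
cat >> h.py <<'E'
def wray(p,uv,P,Q):
    f=f_(p); du=np.array([uv[0]-p['cx'],uv[1]-p['cy']]); r=np.linalg.norm(du); th=r/f
    d=np.array([*(du/max(r,1e-9)*np.sin(th)),np.cos(th)]); m=np.array(p['mount'])
    return P+Q@m[:3,3],Q@(m[:3,:3]@d)
def wbed(p,uv,P,Q,z):  # bed coords where ray meets bed height z
    o,d=wray(p,uv,P,Q); o=(o-C0)@B; d=d@B; return o+d*(z-o[2])/d[2]
E
python3 - <<'E'
from h import *
P,Q=now(); p=vision.capture('wrist'); save(p,'w1.png'); print('tcp bed',(P-C0)@B, p['fovy'],np.array(p['mount']))
for t,z in(('lock_tab',41),('carriage_handle',40),('hopper',0),('dial_grip',39)):
    for r in models.pinpoint(p,t)[:2]: print(t,round(r['p'],2),np.array(r['position']),wbed(p,r['position'],P,Q,z))
E
```

```text
tcp bed [  4.09  93.09 111.9 ] 65.70646984690485 [[   0.     -0.95   -0.3    81.95]
 [   1.      0.      0.      1.13]
 [  -0.     -0.3     0.95 -157.27]
 [   0.      0.      0.      1.  ]]
lock_tab 0.7 [319.4 258.9] [ 2.05 89.01 41.  ]
carriage_handle 0.66 [367.5 370.3] [38.6  -3.56 40.  ]
```

View pics/w1.png

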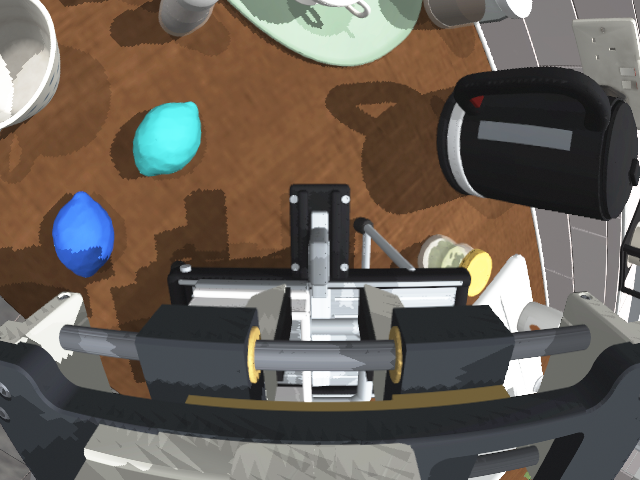

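The wrist picture shows the lock tab at (319,240), between the fingers on the picture's centre line. Its grip point works out at bed (2, 90), which agrees with the overhead fit.

Request:
step_arm(series="0.3 -0.025 -0.022 0.5 0 0 0; 0.3 -0.025 -0.022 0.9 0 0 0; 0.3 -0.025 -0.022 0.98 0 0 0; 0.3 -0.025 -0.022 0.98 0 0 0")

```text
time: 6.05
tool_pos: [524.5, -240.7, 125.4]
tcp_rot: [2.62, 0.002, 0.966]
contact_force: [0.7, -0.3, 0.2]
grip_width: 32.1
finger_force: 0.0
```

Request:
step_arm(series="0.3 0 0 0.09 0 0 0; 0.3 0 0 0.09 0 0 0; 1 0 0 0.09 0 0 0; 1 0 0 0.09 0 0 0; 1 0 0 0.09 0 0 0; 1 0 0 0.09 0 0 0; 1 0 0 0.09 0 0 0; 1 0 0 0.09 0 0 0")

```text
time: 6.85
tool_pos: [526.6, -241.6, 121.1]
tcp_rot: [2.626, 0.003, 0.965]
contact_force: [-6.0, 5.0, 2.6]
grip_width: 11.8
finger_force: 30.0
```

Request:
step_arm(series="1 0.08 0 0 0 0 0; 1 0.16 0 0 0 0 0; 1 0.24 0 0 0 0 0; 1 0.24 0 0 0 0 0; 1 0.24 0 0 0 0 0; 1 0.24 0 0 0 0 0")

```text
time: 7.45
tool_pos: [537.6, -225.6, 121.2]
tcp_rot: [2.626, 0.003, 0.966]
contact_force: [-5.6, 7.3, 4.0]
grip_width: 11.6
finger_force: 30.0
```

Request:
step_arm(series="0.3 0.24 0 0 0 0 0; 0.3 0 0 0 0 0 0; 0.3 0 0 0 0 0 0; 0.3 0 0 -0.4 0 0 0; 0.3 0 0 -0.8 0 0 0; 0.3 0 0 -0.8 0 0 0")

```text
time: 8.05
tool_pos: [513.8, -208.8, 181.3]
tcp_rot: [2.616, 0.002, 0.965]
contact_force: [0.1, 0.9, 0.2]
grip_width: 31.9
finger_force: 0.0
```

Run:
```python
from h import *
P,Q=now(); p=vision.capture('wrist'); print('tcp bed',(P-C0)@B)
for t,z in(('lock_tab',41),('carriage_handle',40)):
    for r in models.pinpoint(p,t)[:2]: print(t,round(r['p'],2),np.array(r['position']),wbed(p,r['position'],P,Q,z))
plan([bedpose((38.5,0,110)),bedpose((38.5,0,41))])
```

```text
tcp bed [  5.38 109.96  94.19]
lock_tab 0.82 [315.4 267. ] [  1.17 107.25  41.  ]
carriage_handle 0.6 [365.5 399.7] [37.38 -1.98 40.  ]
-0.685 0.222 0.002 -0 0 -0  rows 3
-0.685 0.223 0.002 -0.001 0.001 -0  rows 3
  -> at [ 476.47 -316.65  195.09]
-0.002 -0.003 0.863 0 -0 -0  rows 3
  -> at [ 504.88 -336.16  135.27]
```

Request:
step_arm(series="0.3 -0.685 0.222 0 0 0 0; 0.3 -0.685 0.222 0 0 0 0; 0.3 -0.685 0.222 0 0 0 0")

```text
time: 8.5
tool_pos: [494.3, -264.4, 185.6]
tcp_rot: [2.623, 0.002, 0.962]
contact_force: [-1.0, 0.1, -0.5]
grip_width: 32.0
finger_force: 0.0
```

Request:
step_arm(series="0.3 -0.685 0.223 0 -0.001 0.001 0; 0.3 -0.685 0.223 0 -0.001 0.001 0; 0.3 -0.685 0.223 0 -0.001 0.001 0; 0.3 -0.685 0.223 0 -0.001 0.001 0")

```text
time: 8.9
tool_pos: [476.1, -315.7, 194.3]
tcp_rot: [2.618, -0.004, 0.968]
contact_force: [1.3, -0.6, 0.1]
grip_width: 32.3
finger_force: 0.0
```

Run:
```python
from h import *
P,Q=now(); p=vision.capture('wrist'); save(p,'w2.png',(120,160,520,460),2); print('tcp bed',(P-C0)@B)
for t,z in(('lock_tab',41),('carriage_handle',40)):
    for r in models.pinpoint(p,t)[:2]: print(t,round(r['p'],2),np.array(r['position']),wbed(p,r['position'],P,Q,z))
```

```text
tcp bed [37.42  0.58 90.74]
lock_tab 0.67 [257.5  78.9] [  1.95 109.59  41.  ]
carriage_handle 0.71 [321.4 268.4] [36.79 -1.76 40.  ]
```

View pics/w2.png

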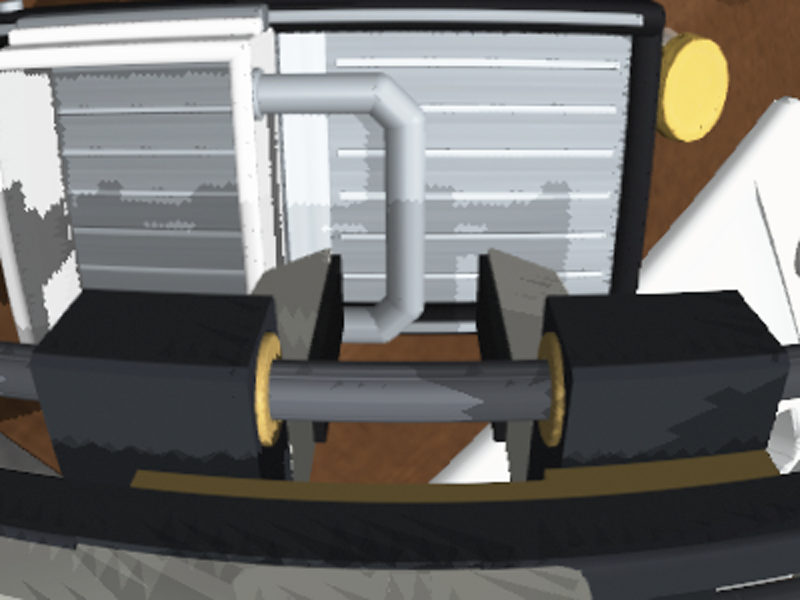

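The handle bar (crop x≈405) lies midway between the fingers (335 and 485), and the gap to the hopper wall is clear. The lock measures about 20 mm drawn. I'll go down and grip.

Request:
step_arm(series="0.3 0 0 0.4 0 0 0; 0.3 0 0 0.8 0 0 0; 0.3 0 0 0.86 0 0 0; 0.3 0 0 0.86 0 0 0; 1 0 0 0.86 0 0 0; 1 0 0 0.86 0 0 0; 1 0 0 0.86 0 0 0; 1 0 0 0.86 0 0 0; 1 0 0 0.86 0 0 0")

```text
time: 9.95
tool_pos: [504.3, -335.2, 136.4]
tcp_rot: [2.616, -0.003, 0.969]
contact_force: [-6.0, 3.0, 4.2]
grip_width: 11.1
finger_force: 30.0
```

Request:
step_arm(series="1 0 0.2 0 0 0 0; 1 0 0.4 0 0 0 0; 1 0 0.6 0 0 0 0; 1 0 0.8 0 0 0 0; 1 0 0.8 0 0 0 0; 1 0 0.8 0 0 0 0")

```text
time: 10.55
tool_pos: [551.1, -367.7, 169.4]
tcp_rot: [2.612, -0.003, 0.969]
contact_force: [0.3, 2.0, 4.0]
grip_width: 11.1
finger_force: 30.0
```

Request:
step_arm(series="1 0 0.2 0 0 0 0; 1 0 0.4 0 0 0 0; 1 0 0.48 0 0 0 0; 1 0 0.5 0 0 0 0; 1 0 0.52 0 0 0 0; 1 0 0.52 0 0 0 0; 1 0 0.52 0 0 0 0")

```text
time: 11.25
tool_pos: [577.5, -385.8, 187.6]
tcp_rot: [2.622, -0.003, 0.969]
contact_force: [-13.0, 7.9, 7.6]
grip_width: 10.7
finger_force: 30.0
```

Request:
step_arm(series="1 0 0.06 0 0 0 0; 1 0 0.06 0 0 0 0; 1 0 0.06 0 0 0 0; 1 0 0.06 0 0 0 0")

```text
time: 11.65
tool_pos: [577.6, -385.8, 187.3]
tcp_rot: [2.632, -0.004, 0.97]
contact_force: [-27.3, 15.7, 10.6]
grip_width: 11.2
finger_force: 30.0
```

Request:
step_arm(series="0.3 0 0 0 0 0 0; 0.3 0 0 0 0 0 0; 0.3 0 -0.05 0 0 0 0; 0.3 0 -0.05 -0.4 0 0 0; 0.3 0 -0.05 -0.85 0 0 0; 0.3 0 -0.05 -0.9 0 0 0; 0.3 0 -0.05 -0.9 0 0 0")

```text
time: 12.35
tool_pos: [550.8, -368.1, 253.0]
tcp_rot: [2.613, -0.003, 0.968]
contact_force: [0.5, -0.3, 0.1]
grip_width: 31.8
finger_force: 0.0
```

Run:
```python
from h import *
P,Q=now(); p=vision.capture('wrist'); print('tcp bed',(P-C0)@B)
for t,z in(('lock_tab',41),('carriage_handle',40)):
    for r in models.pinpoint(p,t)[:2]: print(t,round(r['p'],2),np.array(r['position']),wbed(p,r['position'],P,Q,z))
plan([bedpose((1.5,111,115)),bedpose((1.5,111,44))])
```

```text
tcp bed [145.74  -0.33  96.01]
lock_tab 0.92 [94.6 99.2] [  0.98 108.36  41.  ]
carriage_handle 0.84 [317.9 262.7] [143.22  -1.04  40.  ]
0.693 -0.892 -0.013 0 -0 -0  rows 3
0.694 -0.891 -0.013 0 -0 -0  rows 3
  -> at [ 510.91 -205.58  180.92]
-0.003 -0.001 0.888 0 -0 -0  rows 3
  -> at [ 540.12 -225.71  119.37]
```

Request:
step_arm(series="0.3 0.69 -0.892 -0.013 0 0 0; 0.3 0.69 -0.892 -0.013 0 0 0; 0.3 0.69 -0.892 -0.013 0 0 0; 0.3 0.69 -0.892 -0.013 0 0 0")

```text
time: 12.9
tool_pos: [531.0, -286.5, 215.9]
tcp_rot: [2.617, -0.003, 0.97]
contact_force: [0.7, -0.6, -0.1]
grip_width: 31.9
finger_force: 0.0
```

Request:
step_arm(series="0.3 0.69 -0.891 -0.013 0 0 0; 0.3 0.69 -0.891 -0.013 0 0 0; 0.3 0.69 -0.891 -0.013 0 0 0; 0.3 0.69 -0.891 -0.013 0 0 0; 0.3 0.69 -0.891 -0.013 0 0 0")

```text
time: 13.4
tool_pos: [512.3, -208.0, 183.3]
tcp_rot: [2.613, -0.003, 0.968]
contact_force: [1.0, 0.6, -0.5]
grip_width: 32.2
finger_force: 0.0
```

Request:
step_arm(series="0.3 0 0 0.4 0 0 0; 0.3 0 0 0.8 0 0 0; 0.3 0 0 0.88 0 0 0; 0.3 0 0 0.88 0 0 0; 1 0 0 0.88 0 0 0; 1 0 0 0.88 0 0 0; 1 0 0 0.88 0 0 0; 1 0 0 0.88 0 0 0; 1 0 0 0.88 0 0 0")

```text
time: 14.3
tool_pos: [538.1, -224.7, 121.4]
tcp_rot: [2.621, -0.002, 0.968]
contact_force: [-8.2, 4.9, 2.6]
grip_width: 12.1
finger_force: 30.0
```

Request:
step_arm(series="1 -0.08 0 0 0 0 0; 1 -0.16 0 0 0 0 0; 1 -0.22 0 0 0 0 0; 1 -0.25 0 0 0 0 0; 1 -0.25 0 0 0 0 0; 1 -0.25 0 0 0 0 0; 1 -0.25 0 0 0 0 0")

```text
time: 15.0
tool_pos: [526.7, -241.2, 121.5]
tcp_rot: [2.627, -0.002, 0.968]
contact_force: [-6.5, 1.9, -7.1]
grip_width: 11.7
finger_force: 30.0
```

Request:
step_arm(series="1 -0.03 0 0 0 0 0; 1 -0.06 0 0 0 0 0; 1 -0.06 0 0 0 0 0; 1 -0.06 0 0 0 0 0")

```text
time: 15.4
tool_pos: [525.3, -243.2, 121.5]
tcp_rot: [2.627, -0.004, 0.97]
contact_force: [4.0, 14.1, -9.7]
grip_width: 11.8
finger_force: 30.0
```

Request:
step_arm(series="0.3 0.03 0 0 0 0 0; 0.3 0.03 0 0 0 0 0; 0.3 0.03 0 0 0 0 0; 0.3 0.03 0 -0.4 0 0 0; 0.3 0.03 0 -0.85 0 0 0; 0.3 0.03 0 -0.95 0 0 0; 0.3 0.03 0 -0.95 0 0 0")

```text
time: 16.1
tool_pos: [497.8, -224.1, 191.9]
tcp_rot: [2.615, -0.003, 0.968]
contact_force: [1.3, 0.0, 0.4]
grip_width: 31.8
finger_force: 0.0
```

Run:
```python
from h import *
P,Q=now(); p=vision.capture('wrist'); print('tcp bed',(P-C0)@B)
for t,z in(('lock_tab',41),('carriage_handle',40)):
    for r in models.pinpoint(p,t)[:2]: print(t,round(r['p'],2),np.array(r['position']),wbed(p,r['position'],P,Q,z))
plan([bedpose((-22,-5,130),-25),bedpose((-47,-103,115),-50)])
```

```text
tcp bed [  6.81  88.32 105.66]
lock_tab 0.89 [312.7 262.4] [ 0.72 84.46 41.  ]
-0.583 -0.165 -0.048 -0 -0 0.035  rows 3
-0.605 -0.034 -0.048 -0 -0 0.034  rows 3
  -> at [ 422.21 -285.39  182.1 ]
-0.621 0.117 0.093 -0 0 0.035  rows 3
-0.581 0.25 0.093 -0 0 0.035  rows 3
  -> at [ 355.04 -358.15  156.65]
```

Request:
step_arm(series="0.3 -0.583 -0.165 -0.048 0 0 0.035; 0.3 -0.583 -0.165 -0.048 0 0 0.035; 0.3 -0.583 -0.165 -0.048 0 0 0.035; 0.3 -0.583 -0.165 -0.048 0 0 0.035")

```text
time: 16.65
tool_pos: [459.8, -254.4, 185.4]
tcp_rot: [2.632, -0.11, 0.778]
contact_force: [-0.3, 0.6, 0.7]
grip_width: 32.3
finger_force: 0.0
```

Request:
step_arm(series="0.3 -0.605 -0.034 -0.048 0 0 0.034; 0.3 -0.605 -0.034 -0.048 0 0 0.034; 0.3 -0.605 -0.034 -0.048 0 0 0.034; 0.3 -0.605 -0.034 -0.048 0 0 0.034")

```text
time: 17.05
tool_pos: [422.8, -284.7, 182.7]
tcp_rot: [2.661, -0.212, 0.59]
contact_force: [0.6, -0.0, -1.0]
grip_width: 32.0
finger_force: 0.0
```

Request:
step_arm(series="0.3 -0.621 0.117 0.093 0 0 0.035; 0.3 -0.621 0.117 0.093 0 0 0.035; 0.3 -0.621 0.117 0.093 0 0 0.035; 0.3 -0.621 0.117 0.093 0 0 0.035")

```text
time: 17.45
tool_pos: [389.5, -320.7, 170.1]
tcp_rot: [2.714, -0.308, 0.387]
contact_force: [0.5, 0.6, 0.9]
grip_width: 31.9
finger_force: 0.0
```

Request:
step_arm(series="0.3 -0.581 0.25 0.093 0 0 0.035; 0.3 -0.581 0.25 0.093 0 0 0.035; 0.3 -0.581 0.25 0.093 0 0 0.035; 0.3 -0.581 0.25 0.093 0 0 0.035; 0.3 -0.581 0.25 0.093 0 0 0.035")

```text
time: 17.95
tool_pos: [356.2, -356.8, 157.7]
tcp_rot: [2.788, -0.393, 0.17]
contact_force: [-0.2, 0.1, 0.4]
grip_width: 32.1
finger_force: 0.0
```

Run:
```python
from h import *
o=readout.get_obs(); print(o['joint_positions'])
P,Q=now(); p=vision.capture('wrist'); save(p,'w3.png',(160,150,500,430),2.1); print('tcp bed',(P-C0)@B)
for t,z in(('dial_grip',39),('carriage_handle',40),('lock_tab',41)):
    for r in models.pinpoint(p,t)[:2]: print(t,round(r['p'],2),np.array(r['position']),wbed(p,r['position'],P,Q,z))
```

```text
[-1.09  0.18  2.12  0.59  0.44 -0.11]
tcp bed [ -46.35 -101.29   96.8 ]
dial_grip 0.7 [328.  267.2] [ -46.51 -106.14   39.  ]
lock_tab 0.81 [137.5  19.5] [ 0.68 87.4  41.  ]
```

View pics/w3.png

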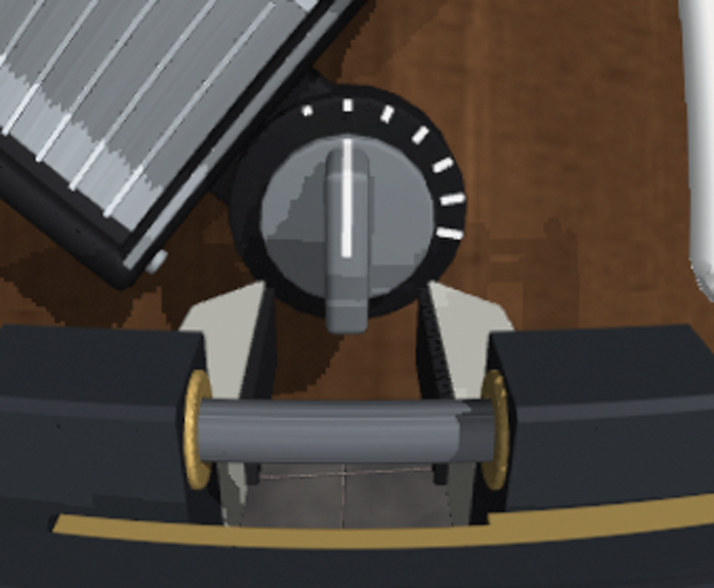

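The dial pointer (crop (347,140)) sits exactly at the second mark, so it is at mark 1. The bar is centred between the fingers, so the dial needs 60° clockwise.

Request:
step_arm(series="0.3 -0.02 0 0.4 0 0 0; 0.3 -0.02 0 0.8 0 0 0; 0.3 -0.02 0 0.92 0 0 0; 0.3 -0.02 0 0.92 0 0 0; 1 -0.02 0 0.92 0 0 0; 1 -0.02 0 0.92 0 0 0; 1 -0.02 0 0.92 0 0 0; 1 -0.02 0 0.92 0 0 0; 1 -0.02 0 0.92 0 0 0")

```text
time: 19.05
tool_pos: [384.0, -378.0, 93.6]
tcp_rot: [2.79, -0.394, 0.166]
contact_force: [-3.0, 6.0, 6.0]
grip_width: 12.4
finger_force: 30.0
```

Request:
step_arm(series="1 0 0 0 0 0 0.02; 1 0 0 0 0 0 0.04; 1 0 0 0 0 0 0.06; 1 0 0 0 0 0 0.08; 1 0 0 0 0 0 0.1; 1 0 0 0 0 0 0.12; 1 0 0 0 0 0 0.14; 1 0 0 0 0 0 0.16; 1 0 0 0 0 0 0.167; 1 0 0 0 0 0 0.167; 1 0 0 0 0 0 0.167; 1 0 0 0 0 0 0.167")

```text
time: 20.25
tool_pos: [384.0, -379.9, 93.9]
tcp_rot: [-2.946, -0.489, -1.002]
contact_force: [-4.9, -2.1, 6.9]
grip_width: 17.0
finger_force: 38.0
```

Request:
step_arm(series="0.3 0 0 0 0 0 0; 0.3 0 0 0 0 0 0; 0.3 0 0 0 0 0 0; 0.3 0 0 -0.4 0 0 0; 0.3 0 0 -0.85 0 0 0; 0.3 0 0 -0.95 0 0 0; 0.3 0 0 -0.95 0 0 0")

```text
time: 20.95
tool_pos: [352.8, -357.7, 159.9]
tcp_rot: [-2.943, -0.488, -1.005]
contact_force: [0.1, -0.6, 0.3]
grip_width: 32.4
finger_force: 0.0
```

Run:
```python
from h import *
o=readout.get_obs(); print(o['joint_positions'])
P,Q=now(); p=vision.capture('wrist'); save(p,'w4.png',(160,100,500,380),2); print('tcp bed',(P-C0)@B)
# lemon by colour in top depth
T=dict(np.load('top0.npz'));S=dict(np.load('side0.npz'))
for n,q in(('top',T),('side',S)):
    w=cloud(q); h=cv2.cvtColor(q['frame'],cv2.COLOR_RGB2HSV)
    m=(h[...,0]>18)&(h[...,0]<35)&(h[...,1]>110)&(w[...,1]>120)&(w[...,1]<260)&(w[...,0]<480)&(w[...,2]>3)
    s=w[m]; c=(s.min(0)+s.max(0))/2; print(n,len(s),s.min(0),s.max(0),s.mean(0))
    v=np.linalg.svd((s-s.mean(0))[:,:2],full_matrices=False); print(' axis deg',np.degrees(np.arctan2(v[2][0][1],v[2][0][0])),v[1]/np.sqrt(len(s)))
    for f,(a) in(('maj',v[2][0]),('min',v[2][1])):
        t=s[:,:2]@a; print('  ',f,t.max()-t.min())
    a,b=v[2]; ta,tb=s[:,:2]@a,s[:,:2]@b; print('  centre',a*(ta.min()+ta.max())/2+b*(tb.min()+tb.max())/2)
```

```text
[-1.1   0.17  2.13  0.59  0.45  0.94]
tcp bed [ -47.25 -103.92   99.87]
top 462 [371.82 178.85   3.42] [433.01 230.69  56.8 ] [401.33 202.27  40.65]
 axis deg 151.31990920192936 [16.34 12.41]
   maj 69.42568264437045
   min 50.60027827707336
  centre [402.65 204.88]
side 290 [373.66 173.22   5.73] [436.24 220.49  52.18] [404.34 189.09  33.51]
 axis deg 166.37390473311802 [16.43  9.25]
   maj 67.78900957221424
   min 49.079511654980934
  centre [403.63 197.18]
```

View pics/w4.png

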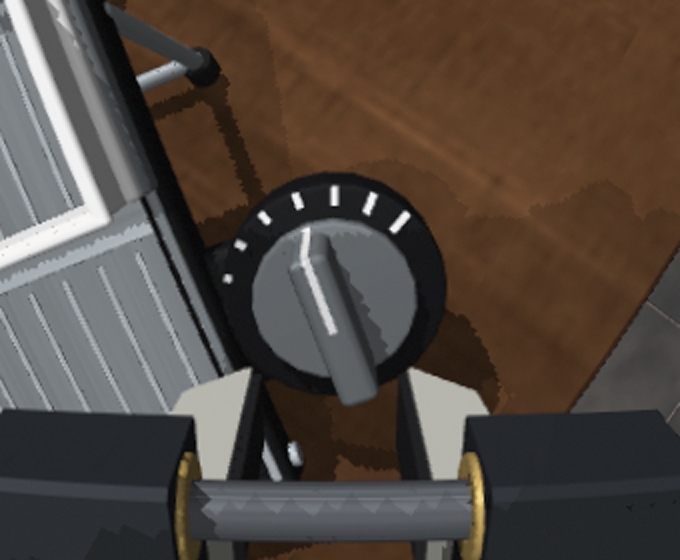

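The pointer is at the fourth mark, i.e. mark 3. The bar slipped one click in the pads, so I'll re-grip 20° back and turn on.

Request:
step_arm(series="0.3 0 0 0 0 0 -0.02; 0.3 0 0 0 0 0 -0.04; 0.3 0 0 0 0 0 -0.056; 0.3 0 0 0.3 0 0 -0.056; 0.3 0 0 0.7 0 0 -0.056; 0.3 0 0 0.96 0 0 -0.056; 0.3 0 0 0.97 0 0 -0.056; 0.3 0 0 0.97 0 0 -0.056; 1 0 0 0.97 0 0 -0.056; 1 0 0 0.97 0 0 -0.056; 1 0 0 0.97 0 0 -0.056; 1 0 0 0.97 0 0 -0.056; 1 0 0 0.97 0 0 -0.056")

```text
time: 22.3
tool_pos: [384.4, -380.0, 92.5]
tcp_rot: [-3.14, -0.524, -0.604]
contact_force: [-6.0, 1.1, 7.1]
grip_width: 12.8
finger_force: 30.0
```

Request:
step_arm(series="1 0 0 0 0 0 0.015; 1 0 0 0 0 0 0.03; 1 0 0 0 0 0 0.045; 1 0 0 0 0 0 0.06; 1 0 0 0 0 0 0.075; 1 0 0 0 0 0 0.075; 1 0 0 0 0 0 0.075")

```text
time: 23.0
tool_pos: [383.7, -380.8, 92.4]
tcp_rot: [-2.886, -0.462, -1.136]
contact_force: [-10.4, -2.4, 5.7]
grip_width: 12.7
finger_force: 29.9
```

Request:
step_arm(series="0.3 0 0 0 0 0 0; 0.3 0 0 0 0 0 0; 0.3 0 0 0 0 0 0; 0.3 0 0 -0.4 0 0 0; 0.3 0 0 -0.85 0 0 0; 0.3 0 0 -0.95 0 0 0; 0.3 0 0 -0.95 0 0 0")

```text
time: 23.7
tool_pos: [353.6, -358.3, 158.7]
tcp_rot: [-2.884, -0.462, -1.135]
contact_force: [0.3, -0.6, 0.2]
grip_width: 32.2
finger_force: 0.0
```

Run:
```python
from h import *
P,Q=now(); p=vision.capture('wrist'); save(p,'w5.png',(160,100,500,380),2); print('tcp bed',(P-C0)@B)
```

```text
tcp bed [ -46.94 -103.96   98.39]
```

View pics/w5.png

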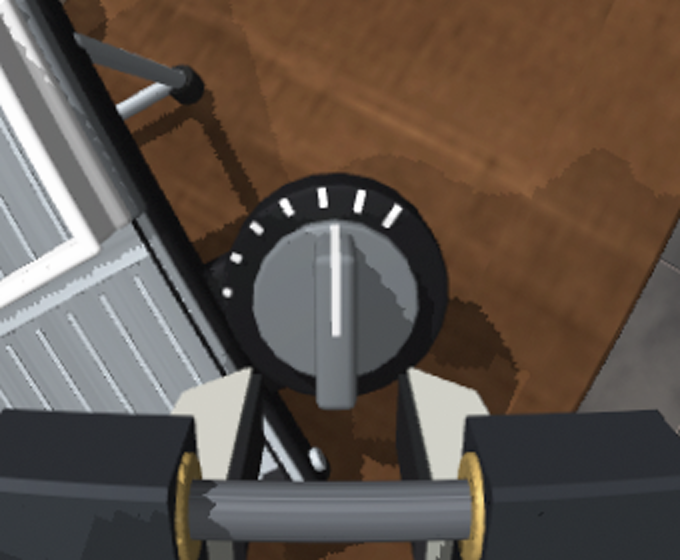

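The marks run 0 (227,293), 1 (237,258), 2 (257,228), 3 (286,207), 4 (322,197), 5 (360,200). The pointer at (335,228) lies about 7° past mark 4, so I'll re-grip and ease it back 7°.

Request:
step_arm(series="0.3 0 0 0.4 0 0 0; 0.3 0 0 0.8 0 0 0; 0.3 0 0 0.95 0 0 0; 0.3 0 0 0.95 0 0 0; 1 0 0 0.95 0 0 0; 1 0 0 0.95 0 0 0; 1 0 0 0.95 0 0 0; 1 0 0 0.95 0 0 0; 1 0 0 0.95 0 0 0")

```text
time: 24.65
tool_pos: [383.4, -380.2, 91.9]
tcp_rot: [-2.886, -0.461, -1.136]
contact_force: [-6.1, -3.5, -3.5]
grip_width: 12.8
finger_force: 29.9
```

Request:
step_arm(series="1 0 0 0 0 0 -0.01; 1 0 0 0 0 0 -0.02; 1 0 0 0 0 0 -0.02; 1 0 0 0 0 0 -0.02")

```text
time: 25.05
tool_pos: [383.6, -380.1, 91.9]
tcp_rot: [-2.949, -0.489, -0.998]
contact_force: [-5.6, -3.0, -3.6]
grip_width: 13.3
finger_force: 30.0
```

Request:
step_arm(series="0.3 0 0 0 0 0 0; 0.3 0 0 0 0 0 0; 0.3 0 0 0 0 0 0; 0.3 0 0 -0.4 0 0 0; 0.3 0 0 -0.85 0 0 0; 0.3 0 0 -0.95 0 0 0; 0.3 0 0 -0.95 0 0 0")

```text
time: 25.75
tool_pos: [353.6, -358.4, 159.0]
tcp_rot: [-2.947, -0.491, -0.997]
contact_force: [0.2, 0.0, -0.1]
grip_width: 32.0
finger_force: 0.0
```

Run:
```python
from h import *
P,Q=now(); p=vision.capture('wrist'); save(p,'w6.png',(160,100,500,380),2); print('tcp bed',(P-C0)@B)
# unproject marks & pointer into bed plane
f=p['frame'].astype(int); mn=f.min(2)
n,l,st,ce=cv2.connectedComponentsWithStats((mn>200).astype(np.uint8))
c0=np.array([-47,-103.5])
for i in range(1,n):
    x,y=ce[i]
    if 260<x<390 and 170<y<275 and st[i,4]>5:
        ys,xs=np.where(l==i)
        z=15 if st[i,4]<150 and max(st[i,2:4])<20 else 45
        q=np.array([wbed(p,(a,b),P,Q,z)[:2] for a,b in zip(xs,ys)])
        d=np.linalg.svd(q-q.mean(0),full_matrices=False)[2][0]
        print(i,st[i],z,q.mean(0),'line ang',np.degrees(np.arctan2(d[1],d[0])),'pos ang',np.degrees(np.arctan2(*(q.mean(0)-c0)[::-1])))
```

```text
tcp bed [ -46.78 -104.06   98.57]
11 [326 195   3   9  27] 15 [ -13.73 -118.26] line ang 160.28854168424226 pos ang -23.932796410580504
12 [306 198   6   7  23] 15 [ -10.99 -106.27] line ang -174.24837874093765 pos ang -4.392053800900268
13 [343 198   5  10  30] 15 [ -19.97 -128.69] line ang 141.4936200054984 pos ang -42.98275471912391
14 [290 207   5   6  17] 15 [-12.62 -93.97] line ang -160.82366444531272 pos ang 15.490871894641844
15 [356 207   9  11  39] 15 [ -29.44 -136.17] line ang 120.6841154828006 pos ang -61.74881584345275
16 [326 213   3  55 165] 45 [ -31.54 -111.75] line ang 160.31277707576092 pos ang -28.077172818032327
18 [279 222   3   3   6] 15 [-18.53 -82.87] line ang -148.5673642524483 pos ang 35.92488235659591
```

View pics/w6.png

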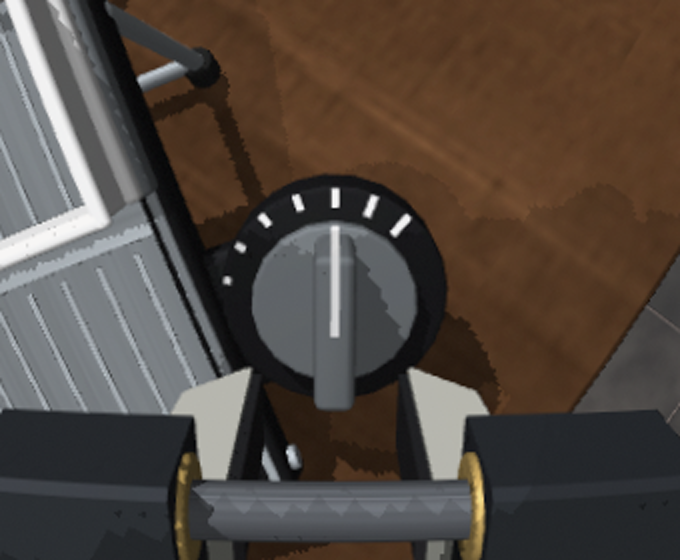

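The pointer line (160.3°) now matches mark 4 exactly. Next is the yellow lemon.

Run:
```python
from h import *
plan([down((385,-210,280),-135),down((420,0,290),-125),down((402,200,190),-119)])
```

```text
-0.234 -0.846 -0.841 -0.011 -0.04 -0.013  rows 3
-0.377 -0.814 -0.822 -0.011 -0.04 -0.012  rows 3
  -> at [ 384.98 -210.01  280.02]
-0.517 -0.721 -0.043 0 -0 -0.009  rows 3
-0.476 -0.748 -0.043 0 -0 -0.01  rows 3
-0.428 -0.777 -0.043 0 -0 -0.009  rows 3
  -> at [420.    -0.03 289.97]
-0.812 -0.959 0.622 0 -0 -0.008  rows 4
-0.382 -0.499 0.311 0 -0 -0.004  rows 3
-0.369 -0.509 0.311 0 -0 -0.005  rows 3
  -> at [401.99 200.04 190.  ]
```

Request:
step_arm(series="0 -0.234 -0.846 -0.841 -0.011 -0.04 -0.013; 0 -0.234 -0.846 -0.841 -0.011 -0.04 -0.013; 0 -0.234 -0.846 -0.841 -0.011 -0.04 -0.013; 0 -0.234 -0.846 -0.841 -0.011 -0.04 -0.013")

```text
time: 26.2
tool_pos: [372.0, -283.7, 220.7]
tcp_rot: [-3.061, -0.253, -0.87]
contact_force: [0.7, 0.1, 0.1]
grip_width: 46.1
finger_force: 0.0
```

Request:
step_arm(series="0 -0.377 -0.814 -0.822 -0.011 -0.04 -0.012; 0 -0.377 -0.814 -0.822 -0.011 -0.04 -0.012; 0 -0.377 -0.814 -0.822 -0.011 -0.04 -0.012; 0 -0.377 -0.814 -0.822 -0.011 -0.04 -0.012; 0 -0.377 -0.814 -0.822 -0.011 -0.04 -0.012")

```text
time: 26.7
tool_pos: [384.4, -210.0, 277.5]
tcp_rot: [-3.14, 0.001, -0.788]
contact_force: [0.2, -0.2, -0.9]
grip_width: 45.9
finger_force: 0.0
```

Request:
step_arm(series="-0.5 -0.517 -0.721 -0.043 0 0 -0.009; -0.5 -0.517 -0.721 -0.043 0 0 -0.009; -0.5 -0.517 -0.721 -0.043 0 0 -0.009")

```text
time: 27.0
tool_pos: [395.8, -138.6, 281.8]
tcp_rot: [-3.14, 0.0, -0.73]
contact_force: [0.9, -0.3, -0.1]
grip_width: 65.2
finger_force: 0.0
```

Request:
step_arm(series="-1 -0.476 -0.748 -0.043 0 0 -0.01; -1 -0.476 -0.748 -0.043 0 0 -0.01; -1 -0.476 -0.748 -0.043 0 0 -0.01")

```text
time: 27.3
tool_pos: [407.9, -69.4, 285.6]
tcp_rot: [-3.141, -0.0, -0.667]
contact_force: [-0.2, 0.0, -0.1]
grip_width: 88.3
finger_force: 0.0
```

Request:
step_arm(series="-1 -0.428 -0.777 -0.043 0 0 -0.009; -1 -0.428 -0.777 -0.043 0 0 -0.009; -1 -0.428 -0.777 -0.043 0 0 -0.009")

```text
time: 27.6
tool_pos: [420.0, 0.1, 289.2]
tcp_rot: [-3.141, -0.001, -0.611]
contact_force: [-0.6, 0.0, -0.1]
grip_width: 92.0
finger_force: 0.0
```

Request:
step_arm(series="-1 -0.812 -0.959 0.622 0 0 -0.008; -1 -0.812 -0.959 0.622 0 0 -0.008; -1 -0.812 -0.959 0.622 0 0 -0.008; -1 -0.812 -0.959 0.622 0 0 -0.008")

```text
time: 28.0
tool_pos: [410.4, 99.5, 238.9]
tcp_rot: [3.14, 0.0, -0.561]
contact_force: [0.6, -0.8, 0.3]
grip_width: 91.8
finger_force: 0.0
```

Request:
step_arm(series="-1 -0.382 -0.499 0.311 0 0 -0.004; -1 -0.382 -0.499 0.311 0 0 -0.004; -1 -0.382 -0.499 0.311 0 0 -0.004")

```text
time: 28.3
tool_pos: [406.7, 149.1, 215.2]
tcp_rot: [3.141, -0.001, -0.536]
contact_force: [-0.3, 0.1, -0.1]
grip_width: 91.8
finger_force: 0.0
```

Request:
step_arm(series="-1 -0.369 -0.509 0.311 0 0 -0.005; -1 -0.369 -0.509 0.311 0 0 -0.005; -1 -0.369 -0.509 0.311 0 0 -0.005; -1 -0.369 -0.509 0.311 0 0 -0.005; -1 -0.369 -0.509 0.311 0 0 -0.005")

```text
time: 28.8
tool_pos: [402.6, 199.0, 191.2]
tcp_rot: [-3.141, -0.003, -0.507]
contact_force: [1.5, -0.3, 0.6]
grip_width: 91.7
finger_force: 0.0
```

Run:
```python
from h import *
print(readout.get_obs()['joint_positions'])
P,Q=now(); p=vision.capture('wrist'); save(p,'w7.png'); print(P)
for r in models.pinpoint(p,'lemon_mid')[:3]:
    o,d=wray(p,r['position'],P,Q); print(r['p'],r['position'],o+d*(25.5-o[2])/d[2])
h=cv2.cvtColor(p['frame'],cv2.COLOR_RGB2HSV)
m=((h[...,0]>20)&(h[...,0]<34)&(h[...,1]>130)).astype(np.uint8)
n,l,st,ce=cv2.connectedComponentsWithStats(m); i=1+np.argmax(st[1:,4]); print(st[i],ce[i])
ys,xs=np.where(l==i)
q=[]
for a,b in zip(xs,ys):
    o,d=wray(p,(a,b),P,Q); q.append((o+d*(25.5-o[2])/d[2])[:2])
q=np.array(q); (c,wh,_)=r=cv2.minAreaRect(q.astype(np.float32)); print('rect',r)
v=np.linalg.svd(q-q.mean(0),full_matrices=False)[2][0]; print('mean',q.mean(0),'axis',np.degrees(np.arctan2(v[1],v[0])))
```

```text
[ 0.29  0.24  1.78 -0.    1.12  2.37]
[402.59 199.04 191.16]
0.95 [321.1, 219.3] [404.1  200.35  25.5 ]
0.95 [607.6, 74.6] [ 401.08 -142.15   25.5 ]
0.15 [499.7, 101.1] [424.71   1.56  25.5 ]
[ 291  181   59   78 3086] [318.81 220.34]
rect ((402.7207336425781, 202.80572509765625), (58.00545120239258, 58.11863708496094), 15.734579086303711)
mean [404.07 202.74] axis 149.52915027251308
```

View pics/w7.png

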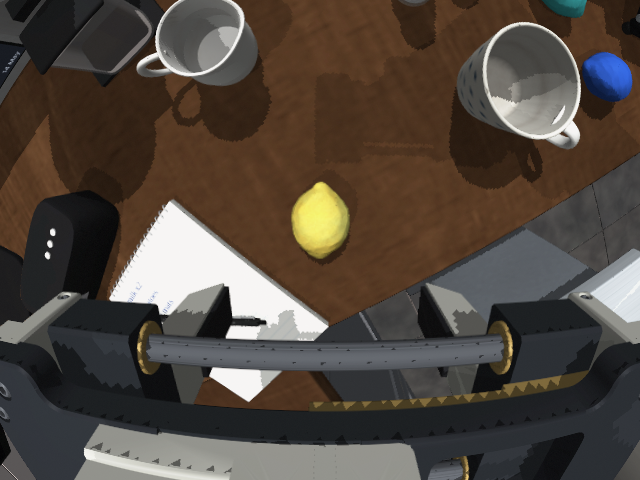

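The wrist picture shows the yellow lemon alone at (320,220), its long axis across the closing line as wanted. The blue and turquoise ones are far off at the right. Centre ≈ (403.5, 201).

Run:
```python
from h import *
c=plan([down((403.5,201,80),-119.5),down((403.5,201,8),-119.5)])
print('back')
plan([down((403.5,201,80),-119.5),down((420,0,290),-122),down((400,-180,310),-124)],cur=c)
```

```text
0 -0.012 0.694 -0 -0 0.001  rows 3
0 -0.012 0.693 -0 -0 0  rows 3
  -> at [403.5  201.01  80.01]
-0.002 0.001 0.9 -0 -0 0  rows 3
  -> at [403.48 200.99   8.01]
back
0.002 -0.001 -0.9 -0 -0 0  rows 3
  -> at [403.5  201.01  80.01]
0.473 0.695 -0.874 -0 -0 0.002  rows 3
0.481 0.69 -0.875 -0 -0 0.003  rows 3
0.495 0.68 -0.874 -0 -0 0.002  rows 3
  -> at [420.01   0.   289.99]
0.326 0.681 -0.083 -0 -0 0.002  rows 3
0.334 0.676 -0.083 -0 -0 0.002  rows 3
0.343 0.672 -0.084 -0 -0 0.002  rows 3
  -> at [ 400.   -179.96  310.03]
```

Request:
step_arm(series="-1 0 -0.012 0.5 0 0 0; -1 0 -0.012 0.9 0 0 0; -1 0 -0.012 0.99 0 0 0; -1 0 -0.012 0.99 0 0 0")

```text
time: 29.3
tool_pos: [402.0, 200.6, 110.9]
tcp_rot: [3.14, 0.0, -0.506]
contact_force: [-0.3, -0.8, 0.7]
grip_width: 91.5
finger_force: 0.0
```

Request:
step_arm(series="-1 0 -0.012 0.5 0 0 0; -1 0 -0.012 0.99 0 0 0; -1 0 -0.012 0.99 0 0 0; -1 0 -0.012 0.99 0 0 0")

```text
time: 29.7
tool_pos: [403.8, 202.0, 33.4]
tcp_rot: [-3.141, -0.002, -0.505]
contact_force: [0.1, -0.2, -0.1]
grip_width: 91.8
finger_force: 0.0
```

Request:
step_arm(series="-1 0 0 0.2 0 0 0; -1 0 0 0.3 0 0 0; -1 0 0 0.3 0 0 0; 1 0 0 0.3 0 0 0; 1 0 0 0.3 0 0 0; 1 0 0 0.3 0 0 0; 1 0 0 0.3 0 0 0; 1 0 0 0.3 0 0 0; 1 0 0 0.3 0 0 0; 1 0 0 0.3 0 0 0")

```text
time: 30.7
tool_pos: [402.9, 201.8, 8.0]
tcp_rot: [3.141, -0.001, -0.505]
contact_force: [-0.1, 0.3, 2.2]
grip_width: 49.8
finger_force: 30.0
```

Request:
step_arm(series="1 0 0 -0.2 0 0 0; 1 0 0 -0.5 0 0 0; 1 0 0 -0.9 0 0 0; 1 0 0 -0.9 0 0 0")

```text
time: 31.1
tool_pos: [404.9, 202.6, 83.0]
tcp_rot: [-3.137, -0.006, -0.505]
contact_force: [0.2, 0.1, -1.3]
grip_width: 49.9
finger_force: 30.0
```

Request:
step_arm(series="1 0.2 0.3 -0.37 0 0 0.001; 1 0.473 0.695 -0.874 0 0 0.002; 1 0.473 0.695 -0.874 0 0 0.002; 1 0.473 0.695 -0.874 0 0 0.002")

```text
time: 31.5
tool_pos: [409.2, 134.4, 150.0]
tcp_rot: [-3.141, -0.002, -0.52]
contact_force: [0.8, -0.9, -1.0]
grip_width: 50.0
finger_force: 30.0
```

Request:
step_arm(series="1 0.2 0.3 -0.37 0 0 0.001; 1 0.481 0.69 -0.875 0 0 0.003; 1 0.481 0.69 -0.875 0 0 0.003; 1 0.481 0.69 -0.875 0 0 0.003")

```text
time: 31.9
tool_pos: [414.9, 68.2, 219.1]
tcp_rot: [3.142, -0.0, -0.538]
contact_force: [-1.1, 0.4, -1.2]
grip_width: 50.0
finger_force: 30.0
```

Request:
step_arm(series="1 0.2 0.3 -0.37 0 0 0.001; 1 0.495 0.68 -0.874 0 0 0.002; 1 0.495 0.68 -0.874 0 0 0.002; 1 0.495 0.68 -0.874 0 0 0.002")

```text
time: 32.3
tool_pos: [421.0, 1.6, 288.5]
tcp_rot: [3.141, 0.001, -0.55]
contact_force: [-0.0, 0.3, -1.0]
grip_width: 49.7
finger_force: 30.0
```

Request:
step_arm(series="1 0.16 0.34 -0.04 0 0 0.001; 1 0.326 0.681 -0.083 0 0 0.002; 1 0.326 0.681 -0.083 0 0 0.002")

```text
time: 32.6
tool_pos: [414.1, -59.4, 294.2]
tcp_rot: [3.14, 0.003, -0.563]
contact_force: [-1.0, 0.4, -1.0]
grip_width: 50.1
finger_force: 30.0
```

Request:
step_arm(series="1 0.16 0.34 -0.04 0 0 0.001; 1 0.334 0.676 -0.083 0 0 0.002; 1 0.334 0.676 -0.083 0 0 0.002")

```text
time: 32.9
tool_pos: [408.5, -119.4, 301.3]
tcp_rot: [3.141, 0.002, -0.576]
contact_force: [-0.5, -0.0, -1.1]
grip_width: 49.9
finger_force: 30.0
```

Request:
step_arm(series="1 0.16 0.34 -0.04 0 0 0.001; 1 0.343 0.672 -0.084 0 0 0.002; 1 0.343 0.672 -0.084 0 0 0.002; 1 0.343 0.672 -0.084 0 0 0.002")

```text
time: 33.3
tool_pos: [402.5, -177.3, 308.5]
tcp_rot: [-3.14, 0.002, -0.587]
contact_force: [0.3, -0.1, -0.5]
grip_width: 49.8
finger_force: 30.0
```

Run:
```python
from h import *
print(readout.get_obs()['joint_positions'])
p=vision.capture('top'); f=p['frame']; w=cloud(p).reshape(-1,3); b=(w-C0)@B
for r in models.pinpoint(p,'carriage_handle')[:2]+models.pinpoint(p,'hopper')[:2]: print(r, (pt(p,r['position'])-C0)@B)
m=(b[:,2]>47)&(b[:,2]<58)&(abs(b[:,1])<75)&(b[:,0]>-10)&(b[:,0]<115)&(f.reshape(-1,3).min(1)>150)
s=b[m]; print('rim top',len(s),np.percentile(s,[1,50,99],axis=0))
q=vision.capture('side'); f=q['frame']; b=(cloud(q).reshape(-1,3)-C0)@B
m=(b[:,2]>47)&(b[:,2]<58)&(abs(b[:,1])<75)&(b[:,0]>-10)&(b[:,0]<115)&(f.reshape(-1,3).min(1)>150)
s=b[m]; print('rim side',len(s),np.percentile(s,[1,50,99],axis=0))
plan([bedpose((55,0,160),-90),bedpose((55,0,100),-90),bedpose((55,0,30),-90)])
```

```text
[-0.59  0.13  1.58  0.    1.43  1.57]
{'position': [446.6, 207.3], 'p': 0.59} [138.78   0.14  45.31]
{'position': [426.8, 232.5], 'p': 0.6} [55.06  2.14 -0.45]
rim top 330 [[  6.9  -53.57  47.29]
 [ 82.4   -9.19  51.14]
 [103.42  57.05  55.82]]
rim side 499 [[  9.08 -55.34  47.11]
 [ 57.86  -4.37  50.74]
 [ 99.97  55.4   53.12]]
0.798 0.469 0.393 -0 0.042 0.001  rows 3
0.67 0.464 0.589 -0.001 0.041 0.002  rows 3
  -> at [ 467.62 -310.57  246.57]
0.002 -0.001 0.75 0 0 -0  rows 3
  -> at [ 492.37 -327.58  194.63]
0.002 -0.002 0.875 0 0 -0  rows 3
  -> at [ 521.27 -347.36  134.02]
```

Request:
step_arm(series="1 0.4 0.235 0.2 0 0.021 0; 1 0.798 0.469 0.393 0 0.042 0.001; 1 0.798 0.469 0.393 0 0.042 0.001; 1 0.798 0.469 0.393 0 0.042 0.001")

```text
time: 33.9
tool_pos: [434.3, -244.6, 278.5]
tcp_rot: [-3.14, -0.262, -0.594]
contact_force: [0.3, -0.6, -0.6]
grip_width: 50.1
finger_force: 30.0
```

Request:
step_arm(series="1 0.33 0.23 0.3 0 0.02 0.001; 1 0.67 0.464 0.589 -0.001 0.041 0.002; 1 0.67 0.464 0.589 -0.001 0.041 0.002; 1 0.67 0.464 0.589 -0.001 0.041 0.002; 1 0.67 0.464 0.589 -0.001 0.041 0.002")

```text
time: 34.4
tool_pos: [467.9, -311.5, 248.4]
tcp_rot: [-3.141, -0.522, -0.606]
contact_force: [0.2, 0.5, 0.0]
grip_width: 50.1
finger_force: 30.0
```

Run:
```python
from h import *
P,Q=now(); p=vision.capture('wrist'); save(p,'w8.png',(120,130,520,430),2); print('tcp bed',(P-C0)@B)
for r in models.pinpoint(p,'carriage_handle')[:2]: print(r['p'],wbed(p,r['position'],P,Q,40))
plan([bedpose((55.5,0.5,90),-90),bedpose((55.5,0.5,30),-90)])
```

```text
tcp bed [ 56.55  -0.62 142.21]
0.61 [141.84  -1.61  40.  ]
-0.016 -0.017 0.89 0 0 -0  rows 3
  -> at [ 497.12 -330.22  186.19]
0.001 -0.002 0.75 0 0 -0  rows 3
  -> at [ 521.91 -347.2   134.26]
```

View pics/w8.png

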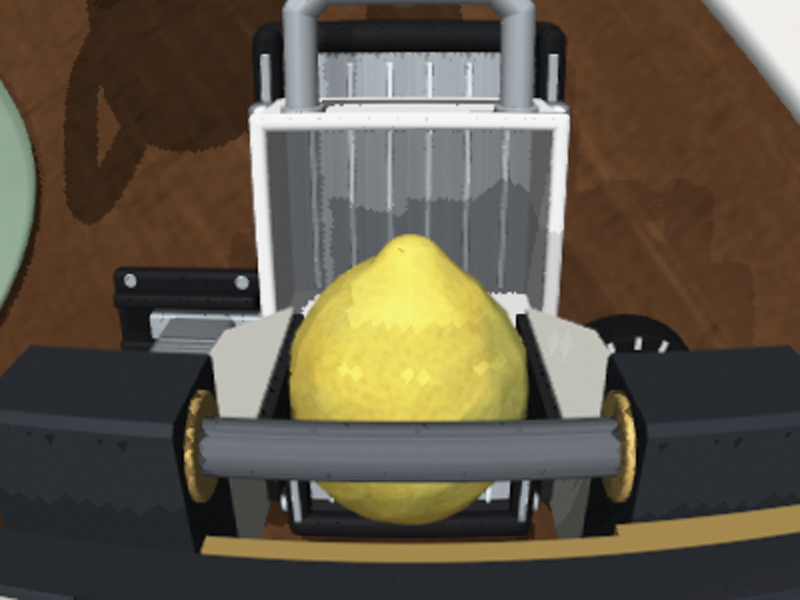

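The lemon (crop x≈408) is centred across the hopper (250–567), long axis along the slope. I'll lower it along the bed normal.

Request:
step_arm(series="1 -0.016 -0.01 0.45 0 0 0; 1 -0.016 -0.01 0.89 0 0 0; 1 -0.016 -0.01 0.89 0 0 0; 1 -0.016 -0.01 0.89 0 0 0")

```text
time: 34.9
tool_pos: [496.2, -330.8, 185.1]
tcp_rot: [-3.141, -0.521, -0.607]
contact_force: [-0.6, -0.5, -1.0]
grip_width: 49.9
finger_force: 30.0
```

Request:
step_arm(series="1 0 0 0.15 0 0 0; 1 0 0 0.3 0 0 0; 1 0 0 0.45 0 0 0; 1 0 0 0.6 0 0 0; 1 0 0 0.7 0 0 0; 1 0 0 0.7 0 0 0; 1 0 0 0.7 0 0 0")

```text
time: 35.6
tool_pos: [519.0, -347.2, 136.0]
tcp_rot: [3.142, -0.522, -0.607]
contact_force: [0.1, 0.3, -0.9]
grip_width: 49.9
finger_force: 30.0
```

Request:
step_arm(series="1 0 0 0.035 0 0 0; 1 0 0 0.035 0 0 0; 1 0 0 0.035 0 0 0")

```text
time: 35.9
tool_pos: [520.1, -348.0, 134.2]
tcp_rot: [3.141, -0.523, -0.607]
contact_force: [-0.4, -1.0, -0.7]
grip_width: 49.9
finger_force: 30.0
```

Request:
step_arm(series="-0.15 0 0 0 0 0 0; -0.2 0 0 0 0 0 0; -0.24 0 0 0 0 0 0; -0.24 0 0 0 0 0 0; -0.24 0 0 0 0 0 0; -0.24 0 0 0 0 0 0")

```text
time: 36.5
tool_pos: [520.1, -348.0, 133.9]
tcp_rot: [3.141, -0.523, -0.607]
contact_force: [0.1, 0.4, 0.1]
grip_width: 56.5
finger_force: 0.0
```

Request:
step_arm(series="-0.24 0 0 -0.1 0 0 0; -0.24 0 0 -0.25 0 0 0; -0.24 0 0 -0.45 0 0 0; -0.24 0 0 -0.7 0 0 0; -0.24 0 0 -1 0 0 0; -0.24 0 0 -1 0 0 0")

```text
time: 37.1
tool_pos: [487.5, -325.4, 207.1]
tcp_rot: [3.14, -0.529, -0.607]
contact_force: [0.6, -1.4, 0.5]
grip_width: 56.6
finger_force: 0.0
```

Request:
step_arm(series="-0.24 0 0 -0.5 0 0 0; -0.24 0 0 -1 0 0 0; -0.24 0 0 -1 0 0 0; -0.24 0 0 -1 0 0 0")

```text
time: 37.5
tool_pos: [454.6, -302.5, 273.2]
tcp_rot: [3.141, -0.525, -0.607]
contact_force: [-0.1, -0.4, 0.1]
grip_width: 56.7
finger_force: 0.0
```

Run:
```python
from h import *
P,Q=now(); p=vision.capture('wrist'); print('tcp bed',(P-C0)@B)
for t,z in(('carriage_handle',40),('lemon_mid',25),('lock_tab',41)):
    for r in models.pinpoint(p,t)[:2]: print(t,r['p'],wbed(p,r['position'],P,Q,z))
save(p,'w9.png',(120,100,520,400),2)
```

```text
tcp bed [ 55.03  -0.8  171.71]
carriage_handle 0.62 [143.24  -3.19  40.  ]
lemon_mid 0.59 [55.79 -2.14 25.  ]
lock_tab 0.6 [-0.23 88.72 41.  ]
lock_tab 0.34 [142.15  -1.89  41.  ]
```

View pics/w9.png

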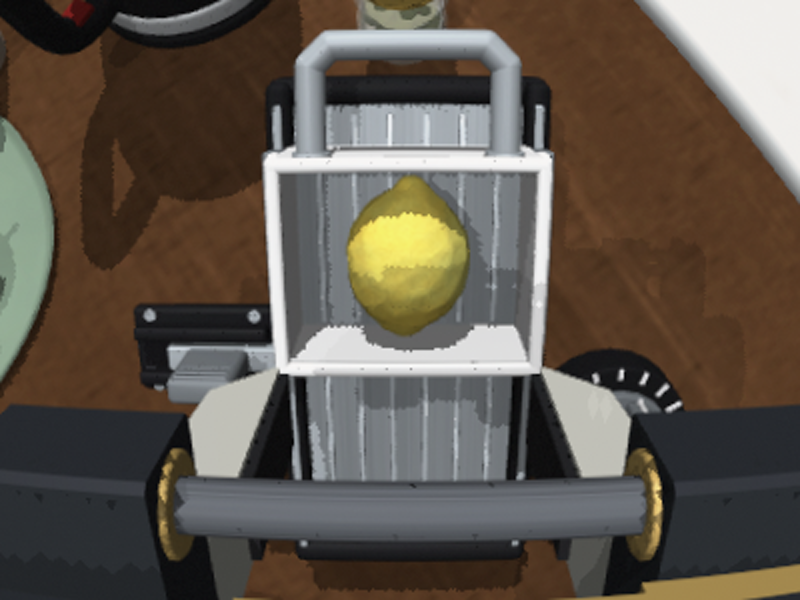

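The lemon lies inside the hopper at crop (408,255), against the lower wall. The carriage is at the top, the lock is home and the gripper is clear, so I'm handing in.

```bash
python3 -c "
from plant import order
print(order.close_job())"
```

```text
the job is handed in; nothing more can be done
None
```

The job is handed in (no verdict came back): the carriage is at its upper stop with the lock pushed home, the dial is on mark 4, the yellow lemon is in the hopper, and the gripper is clear, at about 37.5 s of the 72 s allowed.

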